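# Line up the insulators by height on the display board

### The arm

A 7-joint arm with a two-finger parallel gripper is mounted at the origin on the work surface. World frame = base frame: x ahead of the robot, y to its left, z up, the work surface at z = 0. Lengths are in m, angles in rad, forces in N, time in s.
With the tool pointing down it reaches from about 0.4 to 0.85 m from the base axis. Payload 4.5 kg.
Tool frame: the origin (TCP) lies on the centre line of the jaws, within the pads' length; the fingertips stand 14 mm ahead of it and the grasp point (between the pads) lies 5 mm behind it; z points along the fingers, y is the line along which they close (so a half turn about z gives the same grasp; the last joint's range is limited). The gripper opens to 85 mm and grips with 20 to 120 N. Pads are 22 mm wide; open, the fingers measure 114 mm over their backs; the gripper's body (76 mm by 85 mm) begins 54 mm behind the grasp point. The pads swing forward as they close: fully open they stand 13 mm farther back than shut.
Start: joints at [-1.185, 0.689, -0.195, 1.565, 0.157, 0.902, -0.215], TCP at [0.215, 0.587, 0.214] pointing down, gripper open.
Joint ranges: [-3.01, 3.01], [-0.46, 2.08], [-1.47, 1.51], [0.13, 2.56], [-1, 4.14], [0.04, 2.09], [-2.66, 2.66]. Speed limits (rad/s): [2.57, 2.57, 3.14, 3.14, 3.14, 3.14, 3.14].

### API

Orientations are given as a unit quaternion [w, x, y, z].
In Python, from station import arm, eyes, spotter gives the robot as it stands.
- The arm moves only by the tool step_arm, never from a script. Its argument "deltas" is a list of rows, each a list of 3 entries, a list of its own where there are three numbers: the shift along the tool's x, y, z in mm, then the turn about the tool's z in degrees, then the opening, from 0 (shut) to 1 (fully open). In form: [[[dx, dy, dz], twist, gripper], ...]. A call has 1 to 12 rows; each row shifts and turns the commanded pose from where the row before left it, along the tool's axes as they then stand; what a row does not reach is not made up. A row lasts 1/8 s, in which the tool goes at most 62.5 mm and 10.7 degrees, less where a joint would pass 70% of its speed; a pose out of reach is approached as far as the arm can. A call is refused whole if a number of a shift passes 62.5 or a number of a turn 10.7, either way. A call with a gripper value outside its range is refused whole. The fingers move at their own pace and stop on an object; "grip_force" is the grip in N (left out, the last holds). Time passes only in rows, so rows that do not move let the fingers close. It gives the time, the measured TCP pose, the force, the opening and the grip force at its end, in the units of the state.
- arm.observe(): the state, without advancing time (a new reading comes with each control period).
- eyes.get_image(name): name is "scene" or "top" or "wrist"; returns a dict with "img" (420x560x3 uint8, red, green, blue), "fx", "fy", "cx", "cy" (pixels), "camera_from_world" (4x4, takes a point from world to camera coordinates); the wrist camera has in their place "hand_eye" (4x4, takes a point from camera to tool coordinates, whose origin is the TCP and whose axes are the flange's). Camera axes: x right, y down, z forward; pixel columns grow to the right and rows downward; lengths in m; the calibration is good to about 2 mm. A picture is of the moment at which its call begins: read the wrist's pose just before it. There is no depth.
- arm.finish_job(): hands the job in; it is judged then, once.
Trained networks look in the newest picture that a camera, given by its name, has taken for a name from the list of things; names that differ only in an ending like _2 or _b are one class to them, and where a whole thing is asked for, a point or a joint stands for the part that bears it (a point fixed in the world has none). Each returns a list of dicts, best first, with "confidence" (0 to 1); they miss things now and then, are a little off and sometimes report something else, mostly with a low value. They report only what shows in the picture. A call takes as long as a camera call. They do not tell look-alikes from the thing itself.
- spotter.search_frame(query, camera): "extent" ([left, top, right, bottom] in pixels, round what is visible of it).
The state is a dict: "clock": time; "joint_positions": joint angles; "qd": joint speeds; "effort": joint torques, N m; "ee_pos": TCP position; "tool_rot": TCP orientation; "wrist_force": force on the tool from outside, world axes, zero at the start; "torque": the same for the moment, N m; "finger_gap": finger opening in m; "grip_force": force on a finger pad.
Only numpy, scipy, OpenCV 4.12 (cv2) and the standard library are available. Lean on these libraries where they do the work, as an engineer would, in place of code of your own. Each camera call takes 0.05 s, during which the arm holds its last target. There are 200 camera calls.

### The job

Line up the four insulators that stand on the table by height on the green display board: stand one upright at the centre of each white mark, the tallest on the mark next to the model house, then in descending height to the shortest next to the model tree. Do not topple any of them, and leave the roll of orange tape where it lies.

Things in the scene. Friction and masses are not known exactly. Their poses are not given: they have to be found in the camera images.
- insulator_green: the shortest of four loose post insulators: sea-green glazed, 2 ribs, 85 mm tall, 44 mm across the ribs, about 160 g, round and standing upright on a 34 mm wide flat steel foot. On top is a plain round steel cap 28 mm in diameter that makes up the uppermost 40 mm (45 to 85 mm above the origin): grip it there. Origin: centre of the underside of the foot; z up along its axis
- insulator_brown: the second shortest of four loose post insulators: dark brown glazed, 3 ribs, 110 mm tall, 52 mm across the ribs, about 240 g, round and standing upright on a 41 mm wide flat steel foot. On top is a plain round steel cap 28 mm in diameter that makes up the uppermost 40 mm (70 to 110 mm above the origin): grip it there. Origin: centre of the underside of the foot; z up along its axis
- insulator_blue: the second tallest of four loose post insulators: cobalt-blue glazed, 4 ribs, 135 mm tall, 60 mm across the ribs, about 340 g, round and standing upright on a 47 mm wide flat steel foot. On top is a plain round steel cap 28 mm in diameter that makes up the uppermost 40 mm (95 to 135 mm above the origin): grip it there. Origin: centre of the underside of the foot; z up along its axis
- insulator_ivory: the tallest of four loose post insulators: ivory glazed, 5 ribs, 160 mm tall, 68 mm across the ribs, about 480 g, round and standing upright on a 53 mm wide flat steel foot. On top is a plain round steel cap 28 mm in diameter that makes up the uppermost 40 mm (120 to 160 mm above the origin): grip it there. Origin: centre of the underside of the foot; z up along its axis
- mark_1: one of four identical white round marks (discs 84 mm in diameter, 3 mm high, black dot at the centre), fixed in a straight row, 95 mm apart, on the green display board (560 x 110 mm, 12 mm high); their numbers say nothing about their order. Origin: centre of the disc's underside, on the board's top, 12 mm above the table; insulators stand on the disc's top, 3 mm above the origin (15 mm above the table)
- mark_2: one of four identical white round marks (discs 84 mm in diameter, 3 mm high, black dot at the centre), fixed in a straight row, 95 mm apart, on the green display board (560 x 110 mm, 12 mm high); their numbers say nothing about their order. Origin: centre of the disc's underside, on the board's top, 12 mm above the table; insulators stand on the disc's top, 3 mm above the origin (15 mm above the table)
- mark_3: one of four identical white round marks (discs 84 mm in diameter, 3 mm high, black dot at the centre), fixed in a straight row, 95 mm apart, on the green display board (560 x 110 mm, 12 mm high); their numbers say nothing about their order. Origin: centre of the disc's underside, on the board's top, 12 mm above the table; insulators stand on the disc's top, 3 mm above the origin (15 mm above the table)
- mark_4: one of four identical white round marks (discs 84 mm in diameter, 3 mm high, black dot at the centre), fixed in a straight row, 95 mm apart, on the green display board (560 x 110 mm, 12 mm high); their numbers say nothing about their order. Origin: centre of the disc's underside, on the board's top, 12 mm above the table; insulators stand on the disc's top, 3 mm above the origin (15 mm above the table)
- house: fixed model house with orange-brown walls and red gable roof, 66 mm long, 56 mm wide and about 70 mm high, at one end of the board, in line with the marks: its centre is 92.5 mm beyond the nearest mark's centre. A dark green model fir tree 72 mm high and 56 mm wide stands likewise at the board's other end; house and tree may change ends. Origin: centre of the underside, 12 mm above the table; its y axis runs along the row of marks, its x axis across it
- tape: loose roll of orange tape lying flat on the table, a ring 100 mm outside, 76 mm inside, 24 mm high; to be left alone. Origin: centre of the underside
Not all that is in view belongs to the job. Leave any red look-alike of the insulator_ivory alone. Leave any red look-alike of the insulator_brown alone.

How it is judged:
At the end, for the whole second after the job is handed in: Each insulator stands upright (within 0.1 rad), at rest, on its own mark, its axis within 12 mm of the mark's centre; starting at the house the order is 160 mm (ivory), 135 mm (blue), 110 mm (brown), 85 mm (green) ((horizontal distance between insulator_ivory and mark_1 below 0.012 m or horizontal distance between insulator_ivory and mark_2 below 0.012 m or horizontal distance between insulator_ivory and mark_3 below 0.012 m or horizontal distance between insulator_ivory and mark_4 below 0.012 m) and horizontal distance between insulator_ivory and house between 0.0625 and 0.1225 m and height (world z) of insulator_ivory between 0.009 and 0.021 m and angle between each of insulator_ivory, insulator_blue, insulator_brown, insulator_green's own z axis and vertical below 0.1 rad and linear speed of each of insulator_ivory, insulator_blue, insulator_brown, insulator_green below 0.02 m/s and angular speed of each of insulator_ivory, insulator_blue, insulator_brown, insulator_green below 0.2 rad/s and (horizontal distance between insulator_blue and mark_1 below 0.012 m or horizontal distance between insulator_blue and mark_2 below 0.012 m or horizontal distance between insulator_blue and mark_3 below 0.012 m or horizontal distance between insulator_blue and mark_4 below 0.012 m) and horizontal distance between insulator_blue and house between 0.1575 and 0.2175 m and height (world z) of insulator_blue between 0.009 and 0.021 m and (horizontal distance between insulator_brown and mark_1 below 0.012 m or horizontal distance between insulator_brown and mark_2 below 0.012 m or horizontal distance between insulator_brown and mark_3 below 0.012 m or horizontal distance between insulator_brown and mark_4 below 0.012 m) and horizontal distance between insulator_brown and house between 0.2525 and 0.3125 m and height (world z) of insulator_brown between 0.009 and 0.021 m and (horizontal distance between insulator_green and mark_1 below 0.012 m or horizontal distance between insulator_green and mark_2 below 0.012 m or horizontal distance between insulator_green and mark_3 below 0.012 m or horizontal distance between insulator_green and mark_4 below 0.012 m) and horizontal distance between insulator_green and house between 0.3475 and 0.4075 m and height (world z) of insulator_green between 0.009 and 0.021 m); the robot touches nothing.
It fails at once if the ivory insulator is toppled (angle between insulator_ivory's own z axis and vertical above 0.6 rad).
It fails at once if the blue insulator is toppled (angle between insulator_blue's own z axis and vertical above 0.6 rad).
It fails at once if the brown insulator is toppled (angle between insulator_brown's own z axis and vertical above 0.6 rad).
It fails at once if the green insulator is toppled (angle between insulator_green's own z axis and vertical above 0.6 rad).
It fails at once if the roll of tape is pushed or lifted from its place (more than 20 mm) (distance of tape from where it was at the start of the episode above 0.02 m).
It also fails if it takes over 104 s, if anything falls off the work surface, if the arm or the gripper's body presses on something with over 40 N, if the wrist force passes 120 N, or if a joint passes its speed limit or range.

## Working session

There is one attempt and no reset: what is moved stays moved. The work goes in short steps, Python scripts to look and compute and a tool call to move; the robot and the scene stay as the last step left them, time stands still between calls to the robot, and variables do not carry over. Pictures are saved under pics/ and viewed, at most 14 in all, crops included, and the job is handed in when it is done.

Besides the shell and the picture viewer there is one more tool, called by a JSON object that holds its "name" and its "arguments". step_arm: Moves the arm, as the interface text tells. Its arguments: {"type":"object","properties":{"deltas":{"type":"array","items":{"type":"array"}},"grip_force":{"type":"number"}},"required":["deltas"]}

```bash
mkdir -p pics; python3 - <<'E'
from station import arm, eyes, spotter
import cv2, numpy as np
s=arm.observe(); print({k:np.round(v,3).tolist() for k,v in s.items()})
for n in ("scene","top"):
    d=eyes.get_image(n); cv2.imwrite(f"pics/{n}0.png",d["img"][:,:,::-1])
    print(n,d["fx"],d["cx"],d["cy"],np.round(d["camera_from_world"],3).tolist())
    for q in ["insulator_ivory","insulator_blue","insulator_brown","insulator_green","mark_1","house","tape"]:
        print(q,[(np.round(r["extent"]).astype(int).tolist(),round(r["confidence"],2)) for r in spotter.search_frame(q,n)])
E
```

```text
{'clock': 0.0, 'joint_positions': [-1.185, 0.69, -0.195, 1.566, 0.157, 0.903, -0.215], 'qd': [-0.0, -0.0, 0.0, -0.0, -0.0, 0.001, 0.001], 'effort': [-0.001, -53.962, -1.267, -15.854, 0.009, 0.01, -0.0], 'ee_pos': [0.215, 0.586, 0.213], 'tool_rot': [-0.0, 0.175, 0.985, -0.001], 'wrist_force': [0.104, -0.416, 0.973], 'torque': [-0.02, 0.007, 0.013], 'grip_force': 0.0, 'finger_gap': 0.086}
scene 469.06403491527465 274.66585426856585 215.58642746425843 [[-0.728, 0.686, -0.01, 0.422], [0.46, 0.477, -0.749, -0.176], [-0.509, -0.549, -0.663, 1.36], [0.0, 0.0, 0.0, 1.0]]
insulator_ivory [([238, 139, 269, 198], 0.83), ([284, 130, 310, 192], 0.66)]
insulator_blue []
insulator_brown [([319, 204, 341, 250], 0.83)]
insulator_green [([278, 189, 300, 226], 0.95)]
mark_1 [([282, 287, 325, 327], 0.93), ([199, 222, 235, 246], 0.89), ([253, 265, 288, 293], 0.72), ([223, 243, 266, 269], 0.61), ([317, 208, 341, 248], 0.29)]
house [([316, 303, 364, 353], 0.59), ([235, 142, 270, 198], 0.43)]
tape [([220, 134, 250, 159], 0.85)]
top 513.5851978936669 277.4387169992523 204.0767334567728 [[-0.001, -1.0, 0.016, -0.08], [-0.997, -0.0, -0.073, 0.492], [0.073, -0.016, -0.997, 1.044], [0.0, 0.0, 0.0, 1.0]]
insulator_ivory [([302, 258, 341, 294], 0.96), ([321, 196, 359, 234], 0.63)]
insulator_blue [([109, 192, 148, 226], 0.63)]
insulator_brown [([192, 271, 220, 294], 0.7), ([195, 202, 224, 230], 0.56)]
insulator_green [([259, 206, 280, 226], 0.75)]
mark_1 [([192, 113, 231, 152], 0.96), ([282, 115, 322, 149], 0.92), ([147, 110, 186, 153], 0.79)]
house [([96, 108, 134, 147], 0.58), ([259, 207, 281, 227], 0.36)]
tape [([406, 246, 462, 294], 0.65)]
```

View pics/top0.png

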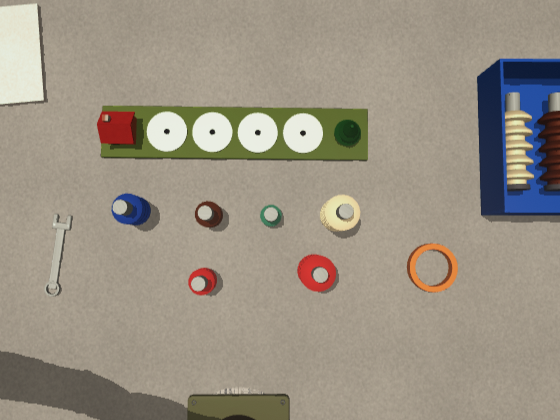

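View pics/scene0.png

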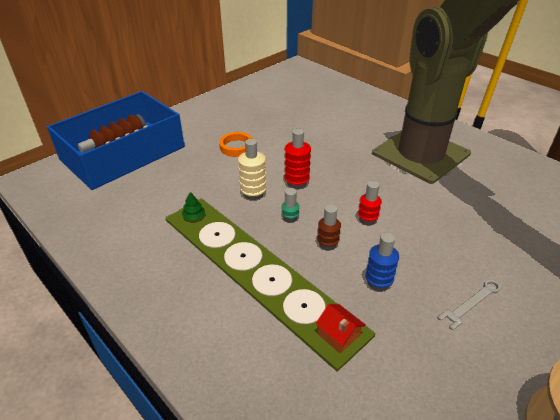

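Top view: the house is at (117,128) and the tree at (347,132). The marks are at x = 167, 212, 258 and 303 on row 132.
Candidates:
- **Ivory:** (341,213) on the table, against the red look-alike at (318,272) and the parts in the blue box at about (517,148).
- **Brown:** (208,214), against the red look-alike at (202,282) and the box part at (550,148).
- **Blue:** (130,209), only one.
- **Green:** (271,215), only one.

I choose the four in row 213, and will check them in one close crop.

```bash
cat > h.py <<'E'
import numpy as np, cv2
from station import arm, eyes, spotter
from scipy.spatial.transform import Rotation as R
def backproj(d,u,v,z):
    T=np.array(d["camera_from_world"]); r=T[:3,:3].T@np.array([(u-d["cx"])/d["fx"],(v-d["cy"])/d["fy"],1]); c=-T[:3,:3].T@T[:3,3]
    return (c+r*(z-c[2])/r[2])[:2]
def rot(s): w,x,y,z=s["tool_rot"]; return R.from_quat([x,y,z,w]).as_matrix()
def go(target):  # world TCP target -> shift in tool axes (mm), tool-y heading (deg)
    s=arm.observe(); M=rot(s)
    return np.round(M.T@(np.array(target)-s["ee_pos"])*1000,1), round(float(np.degrees(np.arctan2(M[1,1],M[0,1]))),2)
E
python3 - <<'E'
from h import *
d=eyes.get_image("top"); im=d["img"].astype(int)
big=cv2.resize(d["img"][95:235,100:380],(800,400),interpolation=cv2.INTER_CUBIC); s=800/280
hsv=cv2.cvtColor(d["img"],cv2.COLOR_RGB2HSV)
def pick(m,c,r,label):
    n,l,st,ce=cv2.connectedComponentsWithStats(m.astype(np.uint8))
    best=min((i for i in range(1,n) if st[i,4]>4),key=lambda i:np.hypot(*(ce[i]-c)))
    print(label,ce[best].round(1),st[best].tolist()); return ce[best]
print("hsv cap/table",hsv[213,346],hsv[209,122],hsv[214,206],hsv[215,271],hsv[240,250])
for n,c,h in [("ivory",(346,212),.16),("blue",(123,208),.135),("brown",(206,213),.11),("green",(271,215),.085)]:
    m=np.zeros(im.shape[:2],bool); y0,x0=c[1]-12,c[0]-12
    m[y0:y0+24,x0:x0+24]=((hsv[...,1]<32)&(hsv[...,2]>110))[y0:y0+24,x0:x0+24]
    p=pick(m,c,8,n); print(backproj(d,*p,h).round(4))
    cv2.circle(big,tuple(int(v) for v in ((p-[100,95]+.5)*s)),2,(255,0,255),-1)
for c in [(167,132),(212,132),(258,132),(303,132)]:
    m=np.zeros(im.shape[:2],bool); m[c[1]-8:c[1]+8,c[0]-8:c[0]+8]=(hsv[...,2]<130)[c[1]-8:c[1]+8,c[0]-8:c[0]+8]
    p=pick(m,c,8,"mark"); print(backproj(d,*p,.015).round(4))
cv2.imwrite("pics/crop1.png",big[:,:,::-1])
E
```

```text
hsv cap/table [ 26  23 189] [ 27  24 193] [ 26  22 197] [ 28  21 193] [ 18  39 164]
ivory [345.4 210.8] [339, 204, 14, 15, 160]
[ 0.4692 -0.1994]
blue [119.4 206.6] [112, 200, 15, 15, 171]
[0.4783 0.2116]
brown [204.7 212.6] [198, 206, 14, 14, 150]
[0.4688 0.0587]
green [270.5 214.1] [264, 208, 14, 14, 154]
[ 0.4673 -0.0652]
mark [166.3 131. ] [164, 129, 6, 5, 24]
[0.6449 0.1523]
mark [212.  131.5] [210, 129, 5, 6, 22]
[0.6441 0.057 ]
mark [257.1 132.1] [255, 130, 5, 5, 22]
[ 0.6431 -0.0374]
mark [302.5 132.7] [300, 131, 6, 5, 22]
[ 0.642  -0.1326]
```

View pics/crop1.png

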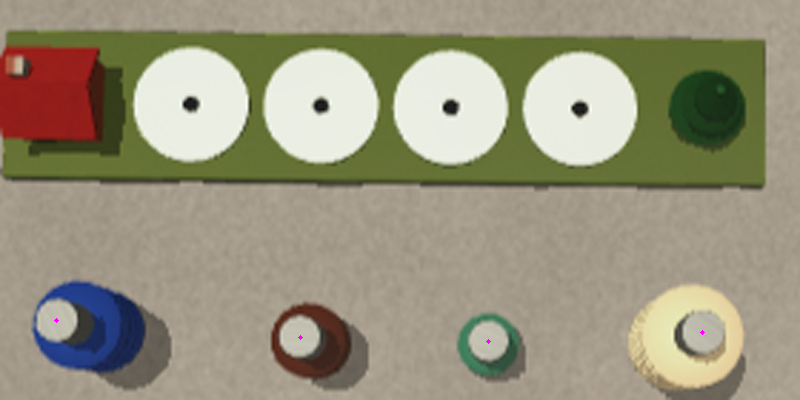

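Crop: the red dots of my detection sit on the caps of the blue, brown, green and ivory insulators, and on the correct glazes. Now I turn and rise.

{"name": "step_arm", "arguments": {"deltas": [[[0, 0, -10], 10, 1], [[0, 0, -10], 10, 1], [[0, 0, -10], 10, 1], [[0, 0, -10], 10, 1], [[0, 0, -10], 10, 1], [[0, 0, -10], 10, 1], [[0, 0, 0], 10, 1], [[0, 0, 0], 0, 1]]}}

```text
clock: 1.85
ee_pos: [0.2151, 0.5868, 0.2743]
tool_rot: [0.0, 0.707, 0.707, 0.0]
wrist_force: [-1.4, -0.4, 0.6]
finger_gap: 0.0852
grip_force: 0.0
```

```bash
python3 - <<'E'
from h import *
s=arm.observe(); print(np.round(s["ee_pos"],4),rot(s).round(3).tolist(),s["joint_positions"])
print(go([.45,.3,.27]),go([.469,-.199,.27]))
E
```

```text
[0.2151 0.5868 0.2743] [[0.001, 1.0, 0.0], [1.0, -0.001, -0.0], [-0.0, 0.0, -1.0]] [-1.38194533  0.62913107  0.16150171  1.50032708 -0.11080943  1.02100188
 -1.19348654]
(array([-286.7,  235.1,    4.4]), -0.03) (array([-785.7,  254.3,    4.4]), -0.03)
```

{"name": "step_arm", "arguments": {"deltas": [[[-24, 20, 0], 0, 1], [[-45, 37, 0], 0, 1], [[-45, 37, 0], 0, 1], [[-45, 37, 0], 0, 1], [[-45, 37, 0], 0, 1], [[-45, 37, 0], 0, 1], [[-37, 30, 0], 0, 1], [[0, 0, 0], 0, 1]]}}

```text
clock: 2.85
ee_pos: [0.4527, 0.2953, 0.2744]
tool_rot: [0.001, 0.71, 0.704, -0.0]
wrist_force: [-0.4, 1.2, -0.3]
finger_gap: 0.0855
grip_force: 0.0
```

{"name": "step_arm", "arguments": {"deltas": [[[-25, 1, 0], 0, 1], [[-50, 2, 0], 0, 1], [[-50, 2, 0], 0, 1], [[-50, 2, 0], 0, 1], [[-50, 2, 0], 0, 1], [[-50, 2, 0], 0, 1], [[-50, 2, 0], 0, 1], [[-50, 2, 0], 0, 1], [[-50, 2, 0], 0, 1], [[-50, 2, 0], 0, 1], [[-24, 2, 0], 0, 1], [[0, 0, 0], 0, 1]]}}

```text
clock: 4.35
ee_pos: [0.4693, -0.1999, 0.274]
tool_rot: [0.0, 0.708, 0.706, -0.0]
wrist_force: [-0.3, 0.6, -1.5]
finger_gap: 0.0855
grip_force: 0.0
```

```bash
python3 - <<'E'
from h import *
s=arm.observe(); print(np.round(s["ee_pos"],4),go([.4692,-.1994,.14]),np.round(s["joint_positions"],2))
d=eyes.get_image("wrist"); cv2.imwrite("pics/w1.png",d["img"][:,:,::-1]); print(d["fx"],d["cx"],d["cy"],np.round(d["hand_eye"],4).tolist())
# project predicted cap centre
T=np.eye(4);T[:3,:3]=rot(s);T[:3,3]=s["ee_pos"]
C=np.linalg.inv(T@np.array(d["hand_eye"]))
for p in ([.4692,-.1994,.16],[.4672,-.0652,.085]):
    q=C@[*p,1]; print(q[:2]/q[2]*d["fx"]+[d["cx"],d["cy"]])
E
```

```text
[ 0.4693 -0.1999  0.274 ] (array([  0.6,  -0.2, 134. ]), -0.17) [ 0.21  0.46  0.16  1.84 -0.1   0.85  0.41]
362.36459259890086 277.79104540722466 210.38357376236704 [[0.0008, -0.9621, -0.2727, 0.0706], [1.0, 0.0007, 0.0007, 0.0006], [-0.0005, -0.2727, 0.9621, -0.1592], [0.0, 0.0, 0.0, 1.0]]
[276.62395287 201.15657854]
[274.1044829   31.49716527]
```

View pics/w1.png

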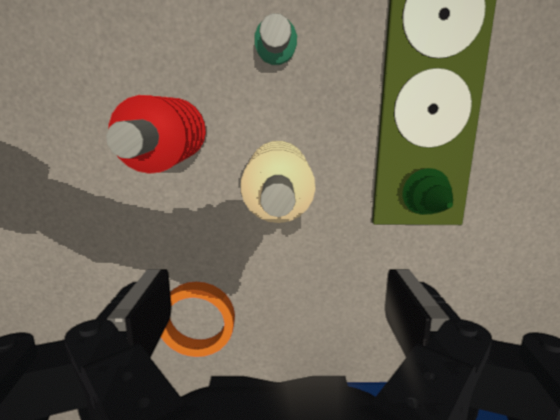

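Wrist view: the ivory cap is at (278,197), where (277,201) was predicted. The green cap is at (275,30), the red look-alike is well clear at (125,140), and the tape is far below. Descending and gripping.

{"name": "step_arm", "arguments": {"deltas": [[[0, 0, 15], 0, 1], [[0, 0, 28], 0, 1], [[0, 0, 28], 0, 1], [[0, 0, 28], 0, 1], [[0, 0, 20], 0, 1], [[0, 0, 10], 0, 1], [[0, 0, 5], 0, 1], [[0, 0, 0], 0, 1]]}}

```text
clock: 5.4
ee_pos: [0.4696, -0.1985, 0.1404]
tool_rot: [0.0, 0.708, 0.706, 0.0]
wrist_force: [0.5, 0.0, 0.6]
finger_gap: 0.0854
grip_force: 0.0
```

{"name": "step_arm", "arguments": {"deltas": [[[0, 0, 0], 0, 0], [[0, 0, 0], 0, 0], [[0, 0, 0], 0, 0], [[0, 0, 0], 0, 0], [[0, 0, 0], 0, 0], [[0, 0, 0], 0, 0], [[0, 0, 0], 0, 0], [[0, 0, 0], 0, 0]], "grip_force": 60}}

```text
clock: 6.4
ee_pos: [0.4694, -0.1991, 0.1409]
tool_rot: [0.0, 0.708, 0.706, 0.0]
wrist_force: [-1.5, 0.9, 5.5]
finger_gap: 0.0225
grip_force: 58.5
```

```bash
python3 - <<'E'
from h import *
d=eyes.get_image("wrist")["img"]; e=eyes.get_image("scene")["img"]
a=cv2.resize(d[100:400,130:430],(400,400)); b=cv2.resize(e[90:210,190:310],(400,400),interpolation=cv2.INTER_CUBIC)
cv2.imwrite("pics/g1.png",np.hstack([a,b])[:,:,::-1])
E
```

```text
(no output)
```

View pics/g1.png

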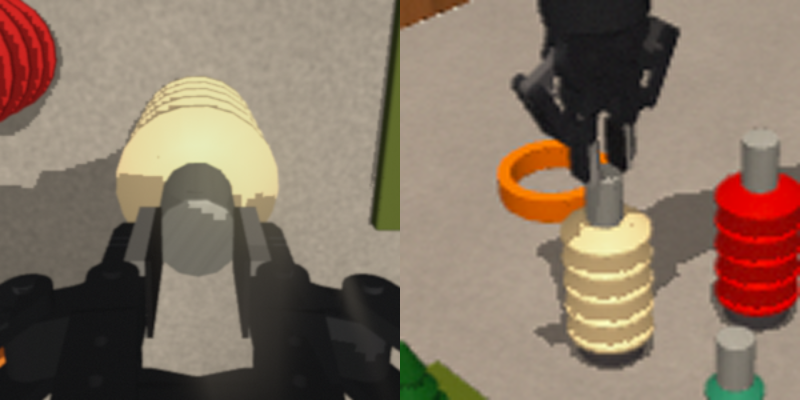

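```bash
python3 - <<'E'
from h import *
s=arm.observe(); d=eyes.get_image("wrist"); C=np.linalg.inv(np.array(d["hand_eye"]))
for x in (-11,0,11,20):
  for z in (-20,-5,14):
    q=C@[x/1e3,.014,z/1e3,1]; p=q[:2]/q[2]*d["fx"]+[d["cx"],d["cy"]]; print(x,z,"crop px",((p-[130,100])/.75).round(0))
ztop=-(0.16-s["ee_pos"][2])
for x in (-14,0,14): 
    q=C@[x/1e3,0,ztop,1]; p=q[:2]/q[2]*d["fx"]+[d["cx"],d["cy"]]; print("captop",x,((p-[130,100])/.75).round(0))
print(s["torque"],s["wrist_force"],s["finger_gap"],s["ee_pos"])
E
```

```text
-11 -20 crop px [238. 272.]
-11 -5 crop px [235. 250.]
-11 14 crop px [231. 227.]
0 -20 crop px [239. 242.]
0 -5 crop px [235. 222.]
0 14 crop px [232. 201.]
11 -20 crop px [240. 209.]
11 -5 crop px [236. 192.]
11 14 crop px [232. 174.]
20 -20 crop px [241. 182.]
20 -5 crop px [237. 167.]
20 14 crop px [233. 151.]
captop -14 [195. 279.]
captop 0 [195. 240.]
captop 14 [195. 199.]
[ 0.05688112  0.27179765 -0.01505113] [-2.22009867  0.54169238  6.06726018] 0.022655192145644303 [ 0.46940812 -0.19909459  0.14087942]
```

```bash
python3 - <<'E'
from h import *
s=arm.observe(); d=eyes.get_image("scene"); T=np.array(d["camera_from_world"]); M=rot(s)
def pr(P): q=T@[*P,1]; return q[:2]/q[2]*[d["fx"],d["fy"]]+[d["cx"],d["cy"]]
x0,y0=225,115
big=cv2.resize(d["img"][y0:y0+90,x0:x0+60],(533,800)[::1],interpolation=cv2.INTER_CUBIC); k=800/90
def dot(P,c): cv2.circle(big,tuple(int(v) for v in (pr(P)-[x0,y0]+.5)*k),4,c,-1)
for X in(-11,11):
  for Y in(-14,14):
    for Z,c in((14,(255,0,255)),(-20,(0,255,255))): dot(s["ee_pos"]+M@np.array([X,Y,Z])/1e3,c)
for z in (.12,.16):
  for a in np.linspace(0,6.28,13): dot([.4692+.014*np.cos(a),-.1994+.014*np.sin(a),z],(255,255,0))
cv2.imwrite("pics/g2.png",cv2.resize(big,(400,600))[:,:,::-1])
E
```

```text
(no output)
```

View pics/g2.png

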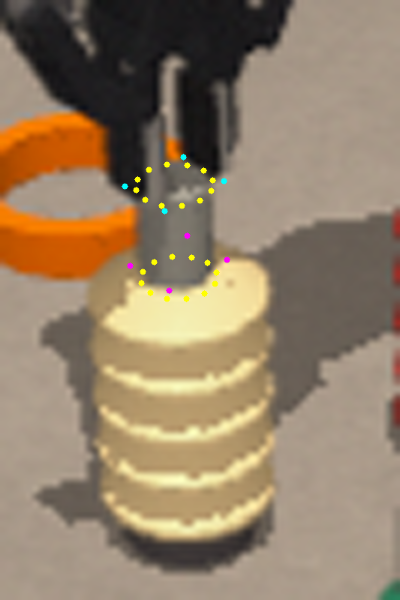

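The view shows the pads ending near the cap's top (about 30 mm higher than described), with a gap of only 22.5 mm, so only the rim is held. I open, go lower with care and re-grip.

{"name": "step_arm", "arguments": {"deltas": [[[0, 0, 0], 0, 0.5], [[0, 0, 0], 0, 0.7], [[0, 0, 0], 0, 0.7], [[0, 0, 4], 0, 0.7], [[0, 0, 4], 0, 0.7], [[0, 0, 4], 0, 0.7], [[0, 0, 0], 0, 0.7]]}}

```text
clock: 7.48
ee_pos: [0.4689, -0.1988, 0.1277]
tool_rot: [-0.0, 0.708, 0.706, -0.0]
wrist_force: [-0.3, -0.4, 0.2]
finger_gap: 0.0597
grip_force: 0.0
```

{"name": "step_arm", "arguments": {"deltas": [[[0, 0, 0], 0, 0], [[0, 0, 0], 0, 0], [[0, 0, 0], 0, 0], [[0, 0, 0], 0, 0], [[0, 0, 0], 0, 0], [[0, 0, 0], 0, 0]], "grip_force": 40}}

```text
clock: 8.22
ee_pos: [0.4694, -0.199, 0.1285]
tool_rot: [0.0, 0.708, 0.706, 0.0]
wrist_force: [-1.1, -0.3, 5.2]
finger_gap: 0.0261
grip_force: 39.5
```

```bash
python3 - <<'E'
from h import *
s=arm.observe(); print({k:np.round(s[k],4).tolist() for k in("ee_pos","wrist_force","torque","finger_gap","grip_force")})
d=eyes.get_image("wrist")["img"]; e=eyes.get_image("scene")["img"]
a=cv2.resize(d[100:400,130:430],(400,400)); b=cv2.resize(e[110:200,205:295],(400,400),interpolation=cv2.INTER_CUBIC)
cv2.imwrite("pics/g3.png",np.hstack([a,b])[:,:,::-1])
E
```

```text
{'ee_pos': [0.4694, -0.199, 0.1285], 'wrist_force': [-1.0984, -0.3475, 5.2393], 'torque': [0.0332, 0.1643, -0.0377], 'finger_gap': 0.0261, 'grip_force': 39.4636}
```

View pics/g3.png

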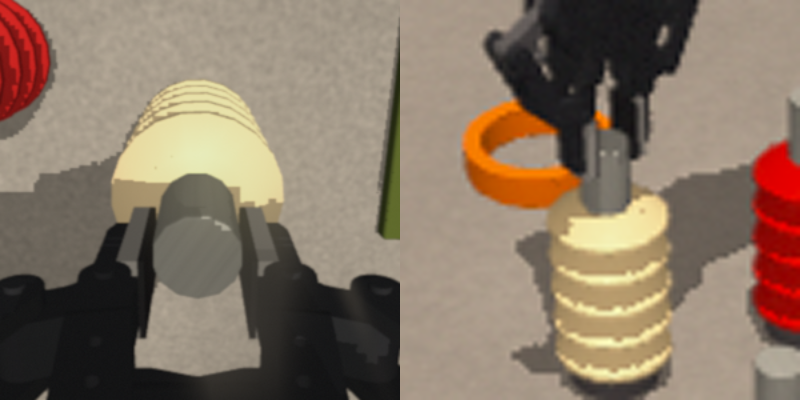

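The gap rose to 26 mm as the pads went lower, which confirms that reading. One more step down for a full hold.

{"name": "step_arm", "arguments": {"deltas": [[[0, 0, 0], 0, 0.5], [[0, 0, 0], 0, 0.6], [[0, 0, 4], 0, 0.6], [[0, 0, 4], 0, 0.6], [[0, 0, 2], 0, 0.6], [[0, 0, 0], 0, 0.6]]}}

```text
clock: 9.07
ee_pos: [0.4691, -0.1989, 0.1179]
tool_rot: [-0.0, 0.708, 0.706, -0.0]
wrist_force: [-0.3, -0.1, 0.0]
finger_gap: 0.0514
grip_force: 0.0
```

{"name": "step_arm", "arguments": {"deltas": [[[0, 0, 0], 0, 0], [[0, 0, 0], 0, 0], [[0, 0, 0], 0, 0], [[0, 0, 0], 0, 0], [[0, 0, 0], 0, 0], [[0, 0, 0], 0, 0]], "grip_force": 60}}

```text
clock: 9.82
ee_pos: [0.4695, -0.199, 0.1185]
tool_rot: [0.0, 0.708, 0.706, 0.0]
wrist_force: [-1.3, 0.2, 5.8]
finger_gap: 0.0263
grip_force: 59.3
```

{"name": "step_arm", "arguments": {"deltas": [[[0, 0, -2], 0, 0], [[0, 0, -3], 0, 0], [[0, 0, -5], 0, 0], [[0, 0, 0], 0, 0]]}}

```text
clock: 10.32
ee_pos: [0.4694, -0.199, 0.1284]
tool_rot: [0.0, 0.708, 0.706, 0.0]
wrist_force: [0.8, 0.6, -4.0]
finger_gap: 0.0261
grip_force: 59.2
```

```bash
python3 - <<'E'
from h import *
s=arm.observe(); print({k:np.round(s[k],4).tolist() for k in("ee_pos","wrist_force","torque","finger_gap","grip_force")})
d=eyes.get_image("wrist")["img"]; e=eyes.get_image("scene")["img"]
a=cv2.resize(d[100:400,130:430],(400,400)); b=cv2.resize(e[110:200,205:295],(400,400),interpolation=cv2.INTER_CUBIC)
cv2.imwrite("pics/g4.png",np.hstack([a,b])[:,:,::-1])
E
```

```text
{'ee_pos': [0.4694, -0.199, 0.1284], 'wrist_force': [0.7577, 0.5748, -4.0119], 'torque': [-0.0226, -0.009, 0.022], 'finger_gap': 0.0261, 'grip_force': 59.2202}
```

View pics/g4.png

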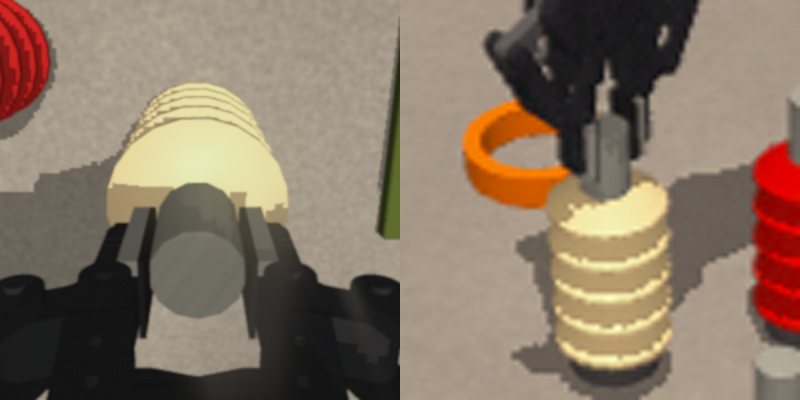

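The grasp holds: the ivory insulator is clear of the table, upright, between the pads, with about 4 N of weight. Lifting and carrying it to the house mark.

{"name": "step_arm", "arguments": {"deltas": [[[0, 0, -12], 0, 0], [[0, 0, -24], 0, 0], [[0, 0, -24], 0, 0], [[0, 0, -24], 0, 0], [[0, 0, -24], 0, 0], [[0, 0, -16], 0, 0], [[0, 0, -6], 0, 0], [[0, 0, 0], 0, 0]]}}

```text
clock: 11.42
ee_pos: [0.4691, -0.1989, 0.2584]
tool_rot: [0.0, 0.708, 0.706, 0.0]
wrist_force: [-0.1, 0.1, -4.3]
finger_gap: 0.0261
grip_force: 59.9
```

{"name": "step_arm", "arguments": {"deltas": [[[15, 8, 0], 0, 0], [[34, 17, 0], 0, 0], [[40, 20, 0], 0, 0], [[40, 20, 0], 0, 0], [[40, 20, 0], 0, 0], [[40, 20, 0], 0, 0], [[40, 20, 0], 0, 0], [[40, 20, 0], 0, 0], [[34, 16, 0], 0, 0], [[20, 10, 0], 0, 0], [[8, 4, 0], 0, 0], [[0, 0, 0], 0, 0]]}}

```text
clock: 12.92
ee_pos: [0.6445, 0.1523, 0.2573]
tool_rot: [-0.0, 0.708, 0.707, -0.001]
wrist_force: [-0.1, -0.7, -4.2]
finger_gap: 0.0262
grip_force: 59.7
```

```bash
python3 - <<'E'
from h import *
s=arm.observe(); print(s["ee_pos"].round(4) if hasattr(s["ee_pos"],"round") else s["ee_pos"],go([.6451,.1525,.1335]),np.round(s["joint_positions"],2))
E
```

```text
[0.6445 0.1523 0.2573] (array([  0.3,   0.8, 123.8]), -0.09) [-0.39  0.71  0.18  1.4  -0.14  1.05 -0.19]
```

{"name": "step_arm", "arguments": {"deltas": [[[0, 0, 10], 0, 0], [[0, 0, 24], 0, 0], [[0, 0, 24], 0, 0], [[0, 0, 24], 0, 0], [[0, 0, 18], 0, 0], [[0, 0, 12], 0, 0], [[0, 0, 6], 0, 0], [[0, 0, 3], 0, 0], [[0, 0, 0], 0, 0]]}}

```text
clock: 14.05
ee_pos: [0.6455, 0.1517, 0.1376]
tool_rot: [0.0, 0.708, 0.706, 0.0]
wrist_force: [-0.2, 0.7, -4.0]
finger_gap: 0.0261
grip_force: 59.7
```

{"name": "step_arm", "arguments": {"deltas": [[[0, 0, 1], 0, 0], [[0, 0, 1], 0, 0], [[0, 0, 1], 0, 0], [[0, 0, 0], 0, 0]]}}

```text
clock: 14.55
ee_pos: [0.6451, 0.1516, 0.1341]
tool_rot: [-0.0, 0.708, 0.706, -0.0]
wrist_force: [-0.3, 0.6, -4.7]
finger_gap: 0.0261
grip_force: 59.7
```

{"name": "step_arm", "arguments": {"deltas": [[[0, 0, 1], 0, 0], [[0, 0, 0.5], 0, 0], [[0, 0, 0], 0, 0]]}}

```text
clock: 14.92
ee_pos: [0.6454, 0.1516, 0.1336]
tool_rot: [0.0, 0.708, 0.706, 0.0]
wrist_force: [-2.9, -0.0, 4.6]
finger_gap: 0.0259
grip_force: 60.7
```

{"name": "step_arm", "arguments": {"deltas": [[[0, 0, 0], 0, 0.3], [[0, 0, 0], 0, 0.6], [[0, 0, 0], 0, 0.8], [[0, 0, -6], 0, 0.8], [[0, 0, -15], 0, 0.8], [[0, 0, -25], 0, 0.8], [[0, 0, -30], 0, 0.8], [[0, 0, -25], 0, 0.8], [[0, 0, -15], 0, 0.8], [[0, 0, 0], 0, 0.8]]}}

```text
clock: 16.18
ee_pos: [0.646, 0.1517, 0.2502]
tool_rot: [0.001, 0.708, 0.706, 0.001]
wrist_force: [0.3, 0.2, -0.8]
finger_gap: 0.0685
grip_force: 0.0
```

{"name": "step_arm", "arguments": {"deltas": [[[-15, -12, 0], 0, 0.8], [[-34, -28, 0], 0, 0.8], [[-40, -33, 0], 0, 0.8], [[-40, -33, 0], 0, 0.8], [[-40, -33, 0], 0, 0.8], [[-30, -25, 0], 0, 0.8], [[-14, -10, 0], 0, 0.8], [[-4, -4, 0], 0, 0.8], [[0, 0, 0], 0, 0.8]]}}

```text
clock: 17.3
ee_pos: [0.4674, -0.0639, 0.2485]
tool_rot: [-0.0, 0.708, 0.707, 0.0]
wrist_force: [-1.0, 0.5, -0.8]
finger_gap: 0.0682
grip_force: 0.0
```

```bash
python3 - <<'E'
from h import *
s=arm.observe(); print(go([.4673,-.0652,.0435]))
d=eyes.get_image("wrist"); T=np.eye(4);T[:3,:3]=rot(s);T[:3,3]=s["ee_pos"]
C=np.linalg.inv(T@np.array(d["hand_eye"]))
q=C@[.4673,-.0652,.085,1]; print(q[:2]/q[2]*d["fx"]+[d["cx"],d["cy"]])
big=np.hstack([cv2.resize(d["img"],(400,300)),cv2.resize(eyes.get_image("top")["img"],(400,300))])
cv2.imwrite("pics/p1.png",big[:,:,::-1])
E
```

```text
(array([-1.40e+00, -2.00e-01,  2.05e+02]), -0.08)
[276.77101197 189.74344971]
```

View pics/p1.png

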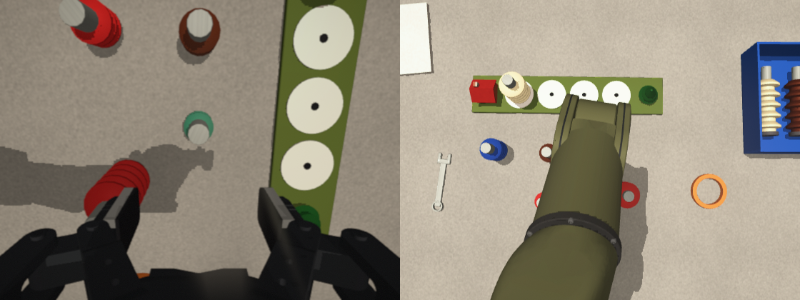

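Wrist view: the green cap is at (277,186), as predicted. Top view: ivory stands on the mark by the house. Before going low I check the clearance to the red look-alikes.

```bash
python3 - <<'E'
from h import *
d=eyes.get_image("top")
print(backproj(d,320,274.5,.16),backproj(d,198,284,.11))
E
```

```text
[ 0.35575477 -0.15301547] [0.33546802 0.06995515]
```

{"name": "step_arm", "arguments": {"deltas": [[[-1, 0, 15], 0, 0.7], [[0, 0, 30], 0, 0.7], [[0, 0, 35], 0, 0.7], [[0, 0, 35], 0, 0.6], [[0, 0, 35], 0, 0.6], [[0, 0, 25], 0, 0.6], [[0, 0, 15], 0, 0.6], [[0, 0, 10], 0, 0.6], [[0, 0, 5], 0, 0.6], [[0, 0, 0], 0, 0.6]]}}

```text
clock: 18.7
ee_pos: [0.4668, -0.0659, 0.0439]
tool_rot: [0.0, 0.708, 0.706, 0.0]
wrist_force: [0.1, 0.1, 0.5]
finger_gap: 0.0515
grip_force: 0.0
```

{"name": "step_arm", "arguments": {"deltas": [[[0, 0, 0], 0, 0], [[0, 0, 0], 0, 0], [[0, 0, 0], 0, 0], [[0, 0, 0], 0, 0], [[0, 0, 0], 0, 0], [[0, 0, 0], 0, 0]], "grip_force": 50}}

```text
clock: 19.45
ee_pos: [0.4671, -0.066, 0.0444]
tool_rot: [0.001, 0.708, 0.706, 0.0]
wrist_force: [0.8, 0.2, 6.1]
finger_gap: 0.0264
grip_force: 49.1
```

{"name": "step_arm", "arguments": {"deltas": [[[0, 0, -3], 0, 0], [[0, 0, -7], 0, 0], [[0, 0, -15], 0, 0], [[0, 0, -25], 0, 0], [[0, 0, -25], 0, 0], [[0, 0, -15], 0, 0], [[0, 0, -10], 0, 0], [[0, 0, 0], 0, 0]]}}

```text
clock: 20.45
ee_pos: [0.467, -0.0659, 0.1445]
tool_rot: [0.001, 0.708, 0.706, 0.001]
wrist_force: [0.0, 0.0, -1.9]
finger_gap: 0.0264
grip_force: 49.4
```

{"name": "step_arm", "arguments": {"deltas": [[[-6, 15, 0], 0, 0], [[-12, 32, 0], 0, 0], [[-14, 36, 0], 0, 0], [[-14, 36, 0], 0, 0], [[-11, 30, 0], 0, 0], [[-7, 18, 0], 0, 0], [[-3, 8, 0], 0, 0], [[0, 0, 0], 0, 0]]}}

```text
clock: 21.45
ee_pos: [0.6407, -0.1333, 0.1428]
tool_rot: [-0.001, 0.708, 0.706, -0.0]
wrist_force: [0.5, -0.5, -2.3]
finger_gap: 0.0263
grip_force: 49.5
```

{"name": "step_arm", "arguments": {"deltas": [[[0, 0, 10], 0, 0], [[0, 0, 20], 0, 0], [[0, 0, 20], 0, 0], [[0, 0, 15], 0, 0], [[0, 0, 10], 0, 0], [[0, 0, 5], 0, 0], [[0, 0, 1], 0, 0], [[0, 0, 0], 0, 0]]}}

```text
clock: 22.45
ee_pos: [0.6418, -0.1335, 0.0631]
tool_rot: [0.0, 0.708, 0.706, 0.0]
wrist_force: [-0.7, 0.7, -1.5]
finger_gap: 0.0264
grip_force: 49.5
```

{"name": "step_arm", "arguments": {"deltas": [[[0, 0, 1], 0, 0], [[0, 0, 1], 0, 0], [[0, 0, 1], 0, 0], [[0, 0, 0.5], 0, 0], [[0, 0, 0], 0, 0]]}}

```text
clock: 23.08
ee_pos: [0.6415, -0.1334, 0.0595]
tool_rot: [0.0, 0.708, 0.706, 0.0]
wrist_force: [-0.7, 0.5, 1.9]
finger_gap: 0.0263
grip_force: 50.0
```

{"name": "step_arm", "arguments": {"deltas": [[[0, 0, 0], 0, 0.3], [[0, 0, 0], 0, 0.6], [[0, 0, 0], 0, 0.7], [[0, 0, -6], 0, 0.7], [[0, 0, -15], 0, 0.7], [[0, 0, -30], 0, 0.7], [[0, 0, -40], 0, 0.7], [[0, 0, -35], 0, 0.7], [[0, 0, -24], 0, 0.7], [[0, 0, -10], 0, 0.7], [[0, 0, 0], 0, 0.7]]}}

```text
clock: 24.45
ee_pos: [0.6416, -0.1334, 0.2199]
tool_rot: [0.0, 0.708, 0.706, 0.0]
wrist_force: [-0.2, -0.8, -0.1]
finger_gap: 0.0599
grip_force: 0.0
```

{"name": "step_arm", "arguments": {"deltas": [[[15, -14, 0], 0, 0.7], [[32, -29, 0], 0, 0.7], [[38, -34, 0], 0, 0.7], [[38, -34, 0], 0, 0.7], [[34, -31, 0], 0, 0.7], [[23, -20, 0], 0, 0.7], [[9, -8, 0], 0, 0.7], [[3, -3, 0], 0, 0.7], [[0, 0, 0], 0, 0.7]]}}

```text
clock: 25.58
ee_pos: [0.4696, 0.0582, 0.219]
tool_rot: [0.0, 0.709, 0.706, -0.0]
wrist_force: [-0.8, -0.3, -0.2]
finger_gap: 0.0598
grip_force: 0.0
```

```bash
python3 - <<'E'
from h import *
print(go([.4688,.0587,.0685]),go([.6431,-.0374,.0685]))
E
```

```text
(array([  0.6,  -0.8, 150.5]), -0.23) (array([-94.8, 173.8, 150.7]), -0.23)
```

{"name": "step_arm", "arguments": {"deltas": [[[0, 0, 15], 0, 0.6], [[0, 0, 30], 0, 0.6], [[0, 0, 30], 0, 0.6], [[0, 0, 30], 0, 0.6], [[0, 0, 20], 0, 0.6], [[0, 0, 15], 0, 0.6], [[0, 0, 7], 0, 0.6], [[0, 0, 3], 0, 0.6], [[0, 0, 0], 0, 0.6]]}}

```text
clock: 26.7
ee_pos: [0.4694, 0.0588, 0.0694]
tool_rot: [0.0, 0.708, 0.706, 0.0]
wrist_force: [-0.3, -0.0, -0.5]
finger_gap: 0.0511
grip_force: 0.0
```

{"name": "step_arm", "arguments": {"deltas": [[[0, 0, 0], 0, 0], [[0, 0, 0], 0, 0], [[0, 0, 0], 0, 0], [[0, 0, 0], 0, 0], [[0, 0, 0], 0, 0], [[0, 0, 0], 0, 0]], "grip_force": 50}}

```text
clock: 27.45
ee_pos: [0.4692, 0.0591, 0.0698]
tool_rot: [0.0, 0.708, 0.706, 0.0]
wrist_force: [-0.8, 0.2, 6.7]
finger_gap: 0.0266
grip_force: 49.0
```

{"name": "step_arm", "arguments": {"deltas": [[[0, 0, -3], 0, 0], [[0, 0, -7], 0, 0], [[0, 0, -15], 0, 0], [[0, 0, -25], 0, 0], [[0, 0, -30], 0, 0], [[0, 0, -25], 0, 0], [[0, 0, -15], 0, 0], [[0, 0, 0], 0, 0]]}}

```text
clock: 28.45
ee_pos: [0.4694, 0.0592, 0.1902]
tool_rot: [0.001, 0.708, 0.706, 0.001]
wrist_force: [-0.2, -0.4, -2.5]
finger_gap: 0.0261
grip_force: 49.5
```

{"name": "step_arm", "arguments": {"deltas": [[[-8, 15, 0], 0, 0], [[-18, 32, 0], 0, 0], [[-20, 36, 0], 0, 0], [[-20, 36, 0], 0, 0], [[-16, 30, 0], 0, 0], [[-10, 17, 0], 0, 0], [[-4, 8, 0], 0, 0], [[0, 0, 0], 0, 0]]}}

```text
clock: 29.45
ee_pos: [0.642, -0.0373, 0.1882]
tool_rot: [-0.001, 0.708, 0.706, -0.001]
wrist_force: [-0.5, -0.3, -2.4]
finger_gap: 0.0262
grip_force: 49.6
```

{"name": "step_arm", "arguments": {"deltas": [[[0, 0, 10], 0, 0], [[0, 0, 22], 0, 0], [[0, 0, 25], 0, 0], [[0, 0, 20], 0, 0], [[0, 0, 13], 0, 0], [[0, 0, 7], 0, 0], [[0, 0, 3], 0, 0], [[0, 0, 0], 0, 0]]}}

```text
clock: 30.45
ee_pos: [0.6429, -0.0374, 0.0895]
tool_rot: [0.0, 0.708, 0.706, 0.0]
wrist_force: [-0.6, 0.2, -1.2]
finger_gap: 0.0266
grip_force: 49.6
```

{"name": "step_arm", "arguments": {"deltas": [[[0, 0, 1], 0, 0], [[0, 0, 1], 0, 0], [[0, 0, 1], 0, 0], [[0, 0, 0], 0, 0]]}}

```text
clock: 30.95
ee_pos: [0.6426, -0.0374, 0.0861]
tool_rot: [-0.0, 0.708, 0.706, 0.0]
wrist_force: [0.3, 0.2, -2.3]
finger_gap: 0.026
grip_force: 49.6
```

{"name": "step_arm", "arguments": {"deltas": [[[0, 0, 1], 0, 0], [[0, 0, 0.7], 0, 0], [[0, 0, 0], 0, 0]]}}

```text
clock: 31.32
ee_pos: [0.6427, -0.0374, 0.0849]
tool_rot: [0.0, 0.708, 0.706, 0.0]
wrist_force: [-2.0, 0.4, 3.1]
finger_gap: 0.0262
grip_force: 50.1
```

{"name": "step_arm", "arguments": {"deltas": [[[0, 0, 0], 0, 0.3], [[0, 0, 0], 0, 0.6], [[0, 0, 0], 0, 0.7], [[0, 0, -6], 0, 0.7], [[0, 0, -15], 0, 0.7], [[0, 0, -30], 0, 0.7], [[0, 0, -40], 0, 0.7], [[0, 0, -35], 0, 0.7], [[0, 0, -24], 0, 0.7], [[0, 0, -10], 0, 0.7], [[0, 0, 0], 0, 0.7]]}}

```text
clock: 32.7
ee_pos: [0.6429, -0.0374, 0.2452]
tool_rot: [0.0, 0.708, 0.706, 0.0]
wrist_force: [0.2, 0.2, 1.1]
finger_gap: 0.0598
grip_force: 0.0
```

{"name": "step_arm", "arguments": {"deltas": [[[18, -12, 0], 0, 0.7], [[36, -24, 0], 0, 0.7], [[42, -28, 0], 0, 0.7], [[42, -28, 0], 0, 0.7], [[42, -28, 0], 0, 0.7], [[36, -23, 0], 0, 0.7], [[21, -14, 0], 0, 0.7], [[9, -6, 0], 0, 0.7], [[3, -2, 0], 0, 0.7], [[0, 0, 0], 0, 0.7]]}}

```text
clock: 33.95
ee_pos: [0.4788, 0.2109, 0.2443]
tool_rot: [0.0, 0.709, 0.706, -0.0]
wrist_force: [-0.4, 0.3, -0.2]
finger_gap: 0.06
grip_force: 0.0
```

```bash
python3 - <<'E'
from h import *
print(go([.4783,.2116,.0945]))
E
```

```text
(array([  0.8,  -0.6, 149.8]), -0.24)
```

{"name": "step_arm", "arguments": {"deltas": [[[0.5, -0.5, 15], 0, 0.6], [[0, 0, 30], 0, 0.6], [[0, 0, 30], 0, 0.6], [[0, 0, 30], 0, 0.6], [[0, 0, 20], 0, 0.6], [[0, 0, 15], 0, 0.6], [[0, 0, 7], 0, 0.6], [[0, 0, 3], 0, 0.6], [[0, 0, 0], 0, 0.6]]}}

```text
clock: 35.08
ee_pos: [0.4782, 0.2126, 0.0948]
tool_rot: [0.0, 0.708, 0.706, 0.0]
wrist_force: [-0.2, -0.3, -0.1]
finger_gap: 0.0517
grip_force: 0.0
```

{"name": "step_arm", "arguments": {"deltas": [[[0, 0, 0], 0, 0], [[0, 0, 0], 0, 0], [[0, 0, 0], 0, 0], [[0, 0, 0], 0, 0], [[0, 0, 0], 0, 0], [[0, 0, 0], 0, 0]], "grip_force": 60}}

```text
clock: 35.83
ee_pos: [0.4781, 0.2128, 0.0952]
tool_rot: [0.0, 0.708, 0.706, 0.001]
wrist_force: [-0.9, -0.7, 5.9]
finger_gap: 0.0261
grip_force: 58.7
```

{"name": "step_arm", "arguments": {"deltas": [[[0, 0, -3], 0, 0], [[0, 0, -7], 0, 0], [[0, 0, -15], 0, 0], [[0, 0, -25], 0, 0], [[0, 0, -30], 0, 0], [[0, 0, -25], 0, 0], [[0, 0, -15], 0, 0], [[0, 0, 0], 0, 0]]}}

```text
clock: 36.83
ee_pos: [0.4786, 0.2128, 0.2162]
tool_rot: [0.0, 0.708, 0.706, 0.002]
wrist_force: [-0.4, 0.1, -4.4]
finger_gap: 0.0262
grip_force: 59.5
```

{"name": "step_arm", "arguments": {"deltas": [[[-14, 0, 0], 0, 0], [[-30, 0, 0], 0, 0], [[-36, 0, 0], 0, 0], [[-34, 0, 0], 0, 0], [[-24, 0, 0], 0, 0], [[-12, 0, 0], 0, 0], [[-5, 0, 0], 0, 0], [[0, 0, 0], 0, 0]]}}

```text
clock: 37.83
ee_pos: [0.4773, 0.058, 0.2143]
tool_rot: [-0.0, 0.708, 0.706, 0.0]
wrist_force: [-0.8, 0.6, -4.6]
finger_gap: 0.0259
grip_force: 59.5
```

{"name": "step_arm", "arguments": {"deltas": [[[0, 14, 0], 0, 0], [[0, 30, 0], 0, 0], [[0, 36, 0], 0, 0], [[0, 36, 0], 0, 0], [[0, 28, 0], 0, 0], [[0, 14, 0], 0, 0], [[0, 7, 0], 0, 0], [[0, 0, 0], 0, 0], [[0, 0, 0], 0, 0]]}}

```text
clock: 38.95
ee_pos: [0.6415, 0.0575, 0.2144]
tool_rot: [-0.001, 0.708, 0.706, -0.0]
wrist_force: [-0.4, -0.5, -3.5]
finger_gap: 0.0263
grip_force: 59.7
```

```bash
python3 - <<'E'
from h import *
print(go([.6441,.0578,.1102]))
E
```

```text
(array([  0.3,   2.7, 104.2]), -0.13)
```

{"name": "step_arm", "arguments": {"deltas": [[[0, 1, 10], 0, 0], [[0, 0, 22], 0, 0], [[0, 0, 25], 0, 0], [[0, 0, 20], 0, 0], [[0, 0, 13], 0, 0], [[0, 0, 7], 0, 0], [[0, 0, 3], 0, 0], [[0, 0, 0], 0, 0]]}}

```text
clock: 39.95
ee_pos: [0.6438, 0.0571, 0.1149]
tool_rot: [0.0, 0.708, 0.706, 0.0]
wrist_force: [0.1, -0.3, -3.4]
finger_gap: 0.0263
grip_force: 59.7
```

{"name": "step_arm", "arguments": {"deltas": [[[0, 0, 1], 0, 0], [[0, 0, 1], 0, 0], [[0, 0, 1], 0, 0], [[0, 0, 0], 0, 0]]}}

```text
clock: 40.45
ee_pos: [0.6434, 0.0571, 0.1114]
tool_rot: [-0.0, 0.708, 0.706, -0.0]
wrist_force: [-1.4, -0.6, -4.0]
finger_gap: 0.0259
grip_force: 59.7
```

{"name": "step_arm", "arguments": {"deltas": [[[0, 0, 1], 0, 0], [[0, 0, 0.6], 0, 0], [[0, 0, 0], 0, 0]]}}

```text
clock: 40.83
ee_pos: [0.6435, 0.0571, 0.1104]
tool_rot: [0.0, 0.708, 0.706, 0.0]
wrist_force: [-1.5, 0.1, 0.9]
finger_gap: 0.0265
grip_force: 60.2
```

{"name": "step_arm", "arguments": {"deltas": [[[0, 0, 0], 0, 0.3], [[0, 0, 0], 0, 0.6], [[0, 0, 0], 0, 0.7], [[0, 0, -6], 0, 0.7], [[0, 0, -15], 0, 0.7], [[0, 0, -30], 0, 0.7], [[0, 0, -40], 0, 0.7], [[0, 0, -40], 0, 0.7], [[0, 0, -24], 0, 0.7], [[0, 0, -10], 0, 0.7], [[0, 0, 0], 0, 0.7]]}}

```text
clock: 42.2
ee_pos: [0.6436, 0.0571, 0.2755]
tool_rot: [0.0, 0.708, 0.706, 0.0]
wrist_force: [0.4, 0.1, -0.7]
finger_gap: 0.0603
grip_force: 0.0
```

{"name": "step_arm", "arguments": {"deltas": [[[0, -20, 0], 0, 0.7], [[20, -30, 0], 0, 0.7], [[45, -30, 0], 0, 0.7], [[45, -30, 0], 0, 0.7], [[45, -30, 0], 0, 0.7], [[45, -30, 0], 0, 0.7], [[45, -20, 0], 0, 0.7], [[45, -10, 0], 0, 0.7], [[45, 0, 0], 0, 0.7], [[30, 0, 0], 0, 0.7], [[15, 0, 0], 0, 0.7], [[0, 0, 0], 0, 0.7]]}}

```text
clock: 43.7
ee_pos: [0.444, 0.4375, 0.2739]
tool_rot: [0.0, 0.708, 0.706, -0.001]
wrist_force: [0.7, -0.7, 0.2]
finger_gap: 0.0598
grip_force: 0.0
```

```bash
python3 - <<'E'
from h import *
d=eyes.get_image("top"); hsv=cv2.cvtColor(d["img"],cv2.COLOR_RGB2HSV); T=np.array(d["camera_from_world"])
M={"ivory":(.6449,.1523,.16),"blue":(.6441,.057,.135),"brown":(.6431,-.0374,.11),"green":(.642,-.1326,.085)}
for n,(x,y,h) in M.items():
    q=T@[x,y,h+.015,1]; u,v=(q[:2]/q[2]*d["fx"]+[d["cx"],d["cy"]]).round().astype(int)
    # match cap disc by template
    r=14/1000*d["fx"]/q[2]; w=14
    g=((hsv[...,1]<32)&(hsv[...,2]>150)&(hsv[...,2]<225))[v-w:v+w,u-w:u+w].astype(np.uint8)
    nn,l,st,ce=cv2.connectedComponentsWithStats(g); i=1+np.argmax(st[1:,4]); c=ce[i]+[u-w,v-w]
    p=backproj(d,*c,h+.015); print(n,c.round(1),st[i].tolist(),"error mm",((p-[x,y])*1000).round(1))
a=cv2.resize(d["img"][95:235,90:380],(800,386)); e=eyes.get_image("scene")["img"]
cv2.imwrite("pics/end.png",a[:,:,::-1]); cv2.imwrite("pics/end_s.png",e[:,:,::-1])
E
```

```text
ivory [149.9 111.5] [9, 7, 15, 14, 162] error mm [ 0.5 -2.8]
blue [204.3 116.3] [8, 8, 14, 14, 161] error mm [-1. -1.]
brown [255.7 120.2] [7, 8, 14, 13, 143] error mm [-1.1  0.1]
green [305.5 123.3] [8, 8, 15, 14, 154] error mm [ 0.3 -0.4]
```

View pics/end.png

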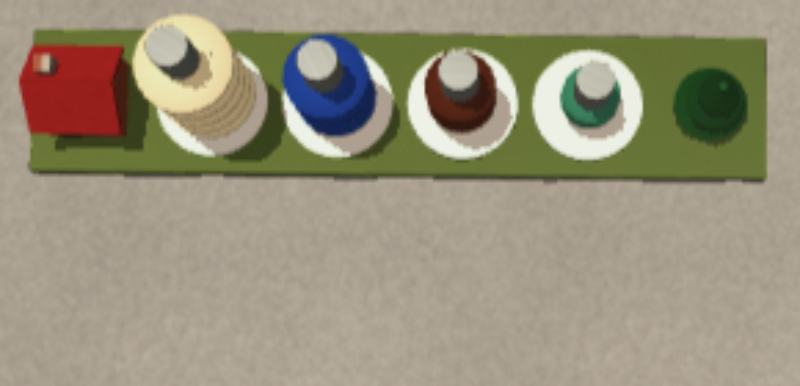

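View pics/end_s.png

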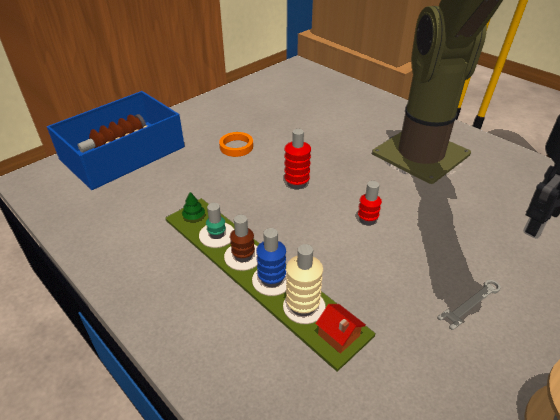

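Both views show all four insulators upright and in the right order: ivory (scene view 304,283), blue (271,262), brown (242,240), green (214,222). They are within about 3 mm of the mark centres, and the tape and red look-alikes are where they were. Handing in.

```bash
python3 -c "
from station import arm
print(arm.finish_job())"
```

```text
the job is handed in; nothing more can be done
None
```

The job is handed in with ivory, blue, brown and green standing upright from house to tree, each within about 3 mm of its mark's centre by the top camera; the tape and red look-alikes were not touched, and the robot clock read about 44 s. No verdict came back.

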